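# Run a fingertip along a banner's clamp rail

### The job

The stiff red card banner lies in its clamp rail, and the row of five raised tabs on the rail must be closed. Begin at the end of the rail beside the granite block that stands on the card, and run a fingertip lightly along the row to the other end, so that the tabs go down one after another until they are level with the rail's edges. Do not bear down hard, and leave the block, the dish, the brush and everything else lying where they are, neither shifted nor picked up.

Things in the scene. Friction and masses are not known exactly. Their poses are not given: they have to be found in the camera images.
- rail: fixed red card 256 x 256 x 3 mm, flat on the table, with an aluminium clamp rail along its edge nearest the robot. Origin on the table under the rail's middle; y runs along the rail (to the robot's left at yaw 0), x from the rail across the card. Rail 252 mm long, 34 wide; its side edges and its solid 18 mm end pieces are 22 mm above the table; between the edges a 28 mm wide channel holds five tabs
- tab1 (a joint): how far tab 1 is pushed down, m: 0 to 0.0012 (raised) at the start, 0.0055 its top is level with the rail's edges, 0.0075 bottom stop. Slides straight down against about 2.5 N of friction, no spring, stays where it is left
- tab1_top (a point): middle of the top of tab 1, at the rail’s -y end (rail y = -84 mm); moves down with it. Dark grey plastic, 26 mm wide across the rail, low roof shape: flat top 12 mm long, then at each end along the rail a 15 mm ramp falling 7 mm, so a fingertip sliding along at the rail edges' level rides up on it and pushes it down. Top 27.5 mm above the table when raised
- tab2 (a joint): how far tab 2 is pushed down, m: 0 to 0.0012 (raised) at the start, 0.0055 its top is level with the rail's edges, 0.0075 bottom stop. Slides straight down against about 2.5 N of friction, no spring, stays where it is left
- tab2_top (a point): middle of the top of tab 2, second from the -y end (rail y = -42 mm); moves down with it. Dark grey plastic, 26 mm wide across the rail, low roof shape: flat top 12 mm long, then at each end along the rail a 15 mm ramp falling 7 mm, so a fingertip sliding along at the rail edges' level rides up on it and pushes it down. Top 27.5 mm above the table when raised
- tab3 (a joint): how far tab 3 is pushed down, m: 0 to 0.0012 (raised) at the start, 0.0055 its top is level with the rail's edges, 0.0075 bottom stop. Slides straight down against about 2.5 N of friction, no spring, stays where it is left
- tab3_top (a point): middle of the top of tab 3, the middle one (rail y = 0 mm); moves down with it. Dark grey plastic, 26 mm wide across the rail, low roof shape: flat top 12 mm long, then at each end along the rail a 15 mm ramp falling 7 mm, so a fingertip sliding along at the rail edges' level rides up on it and pushes it down. Top 27.5 mm above the table when raised
- tab4 (a joint): how far tab 4 is pushed down, m: 0 to 0.0012 (raised) at the start, 0.0055 its top is level with the rail's edges, 0.0075 bottom stop. Slides straight down against about 2.5 N of friction, no spring, stays where it is left
- tab4_top (a point): middle of the top of tab 4, second from the +y end (rail y = 42 mm); moves down with it. Dark grey plastic, 26 mm wide across the rail, low roof shape: flat top 12 mm long, then at each end along the rail a 15 mm ramp falling 7 mm, so a fingertip sliding along at the rail edges' level rides up on it and pushes it down. Top 27.5 mm above the table when raised
- tab5 (a joint): how far tab 5 is pushed down, m: 0 to 0.0012 (raised) at the start, 0.0055 its top is level with the rail's edges, 0.0075 bottom stop. Slides straight down against about 2.5 N of friction, no spring, stays where it is left
- tab5_top (a point): middle of the top of tab 5, at the +y end (rail y = 84 mm); moves down with it. Dark grey plastic, 26 mm wide across the rail, low roof shape: flat top 12 mm long, then at each end along the rail a 15 mm ramp falling 7 mm, so a fingertip sliding along at the rail edges' level rides up on it and pushes it down. Top 27.5 mm above the table when raised
- stone: rough granite block 50 x 85 x 36 mm high, standing on the red card beside one end of the rail (either end); origin at the centre of its underside; it marks the end to start from and must stay put
- dish: low white ceramic ink dish, 68 mm across, 22 mm high, standing on the card beside the rail's other end; origin at the centre of its underside
- brush: slim writing brush, 180 mm long and 12 mm thick, lying on the card roughly parallel to the rail, behind the stone and dish as seen from the rail; leave it lying
- stone2: larger granite block 100 x 60 x 45 mm high on the table, off to the right (-y); not the one that marks the start
- jar: round jar with a lid, 60 mm across, 75 mm high, on the table to the left (+y)
- jarlid: loose round lid, 62 mm across, 12 mm high, on the table to the left (+y)
- cup: open blue cup, 72 mm across, 90 mm high, on the table to the right (-y)
Not all that is in view belongs to the job. What is shaped like the stone but blue is not meant.

How it is judged:
By the outcome, as a careful person would: the job done as asked, in the order asked, and still so for the second after the job is handed in, with the robot touching nothing.
It also fails if it takes over 40 s, if anything falls off the work surface, if the arm or the gripper's body presses on something with over 40 N, if the wrist force passes 120 N, or if a joint passes its speed limit or range.

### The arm

A 6-joint arm with a two-finger parallel gripper is mounted at the origin on the work surface. World frame = base frame: x ahead of the robot, y to its left, z up, the work surface at z = 0. Lengths are in m, angles in rad, forces in N, time in s.
With the tool pointing down it reaches from about 0.275 to 0.825 m from the base axis. Payload 5.2 kg.
Tool frame: the origin (TCP) lies midway between the tips of the shut fingers; the grasp point (between the pads) lies 19 mm behind it; x points along the fingers, y is the direction in which the jaws open and shut, and the axes are right-handed (so a half turn about x gives the same grasp; the last joint's range is limited). The gripper opens to 93 mm and grips with 3 to 60 N. Pads are 15 mm wide; open, the fingers measure 128 mm over their backs; the gripper's body (75 mm by 188 mm) begins 65 mm behind the grasp point.
Start: joints at [1.056, 0.259, 1.535, -0, 1.348, -0.203], TCP at [0.169, 0.523, 0.219] pointing down, gripper open.
Joint ranges: [-3.14, 3.14], [-0.91, 2.08], [0.19, 2.58], [-1.22, 4.36], [0.22, 2.71], [-3.12, 3.12]. Speed limits (rad/s): [2.57, 2.57, 3.14, 3.14, 3.14, 3.14].

### API

Orientations are given as [roll, pitch, yaw] about the fixed x, y, z axes, in that order (R = Rz(yaw) Ry(pitch) Rx(roll)).
In Python, from rig import sense, imaging, ticket gives the robot as it stands.
- The arm moves only by the tool apply_moves, never from a script. Its argument "deltas" is a list of rows, each an object with "linear": the shift along the tool's x, y, z in m, a list of three; "delta_rot": the turn, a rotation vector about the tool's x, y, z in degrees, a list of three; "claw": the finger opening in m, from 0 to 0.093. A call has 1 to 20 rows; each row shifts and turns the commanded pose from where the row before left it, along the tool's axes as they then stand; what a row does not reach is not made up. A row lasts 1/8 s, in which the tool goes at most 62.5 mm and 10.7 degrees, less where a joint would pass 70% of its speed; a pose out of reach is approached as far as the arm can. A call is refused whole if a number of a shift passes 0.0625 or a number of a turn 10.7, either way. A call with a gripper value outside its range is refused whole. The fingers move at their own pace and stop on an object; "force" is the grip in N (left out, the last holds). Time passes only in rows, so rows that do not move let the fingers close. It gives the time, the measured TCP pose, the force and the opening at its end, in the units of the state.
- sense(): the state, without advancing time (a new reading comes with each control period).
- imaging.snapshot(name): name is "scene" or "top"; returns the picture (420x560x3 uint8, red, green, blue); there is no depth.
- imaging.get_calibration(name): a dict with "fovy" (degrees; the focal length in pixels is half the picture's height over the tangent of half this angle, whatever the lens; pixels are square), "cx", "cy" (the principal point, pixels), "pose" (4x4, takes a point from camera to world coordinates). Camera axes: x right, y down, z forward; pixel columns grow to the right and rows downward; lengths in m; the calibration is good to about 2 mm. A picture is of the moment at which its call begins. get_calibration takes no time and is no camera call.
- ticket.close_job(): hands the job in, once; it reports no verdict.
The state is a dict: "time": time; "joint_pos": joint angles; "qd": joint speeds; "joint_efforts": joint torques, N m; "position": TCP position; "ee_rot": TCP orientation; "ft_force": force on the tool from outside, world axes, zero at the start; "wrist_torque": the same for the moment, N m; "grip_width": opening from 0.0 (shut) to 1.0 (fully open).
Only numpy, scipy, OpenCV 4.12 (cv2) and the standard library are available. Lean on these libraries where they do the work, as an engineer would, in place of code of your own. Each camera call takes 0.05 s, during which the arm holds its last target.

## Working session

There is one attempt and no reset: what is moved stays moved. The work goes in short steps, Python scripts to look and compute and a tool call to move; the robot and the scene stay as the last step left them, time stands still between calls to the robot, and variables do not carry over. Pictures are saved under pics/ and viewed, and the job is handed in when it is done.

Besides the shell and the picture viewer there is one more tool, called after "Request:" by a JSON object that holds its "api" and its "payload", one argument or row to a line. apply_moves: Moves the arm, as the interface text tells. Its arguments: {"type":"object","properties":{"deltas":{"type":"array"},"force":{"type":"number"}},"required":["deltas"]}

```bash
mkdir -p pics; ls
python3 - <<'E'
from rig import sense, imaging
import cv2,json
print(sense())
for n in("scene","top"):
    im=imaging.snapshot(n); cv2.imwrite(f"pics/{n}0.png",im[:,:,::-1])
    c=imaging.get_calibration(n); print(n,c)
E
```

```text
pics
{'time': 0.0, 'joint_pos': array([ 1.05621685e+00,  2.59286089e-01,  1.53608503e+00, -5.45927838e-05,
        1.34798005e+00, -2.02759285e-01]), 'qd': array([ 0.00024568,  0.00079963,  0.0012864 , -0.0002641 , -0.00031412,
       -0.00053808]), 'joint_efforts': array([ 4.57278793e-04, -4.37322521e+01, -2.84000337e+01,  7.17713661e-02,
        4.15700139e-02, -2.10971411e-04]), 'position': array([0.16843569, 0.52299879, 0.21784755]), 'ee_rot': array([-1.74329959,  1.56903701, -2.05510767]), 'ft_force': array([ 0.29570515,  0.09259763, -0.00937599]), 'wrist_torque': array([-0.00643202, -0.03053297,  0.03304558]), 'grip_width': 0.998974670224592}
scene {'fovy': 43.66419341137204, 'cx': 292.60610986147884, 'cy': 205.87158693021476, 'pose': array([[ 0.68154224,  0.56607737, -0.46374194,  1.3356871 ],
       [ 0.73177364, -0.52958649,  0.42900523, -0.70491172],
       [-0.00274132, -0.63173931, -0.77517606,  1.33789937],
       [ 0.        ,  0.        ,  0.        ,  1.        ]])}
top {'fovy': 44.675559286637196, 'cx': 282.6307176336187, 'cy': 209.30656264546698, 'pose': array([[ 6.97263012e-03, -9.79946756e-01,  1.99137483e-01,
         3.13610497e-01],
       [-9.99973663e-01, -7.23400333e-03, -5.84980846e-04,
         1.18266287e-02],
       [ 2.01381130e-03, -1.99128160e-01, -9.79971388e-01,
         1.33520745e+00],
       [ 0.00000000e+00,  0.00000000e+00,  0.00000000e+00,
         1.00000000e+00]])}
```

View pics/scene0.png

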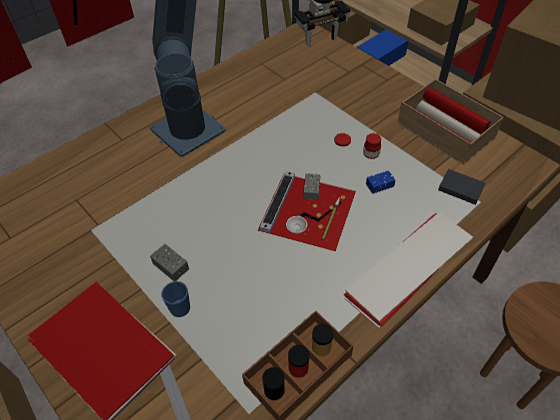

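View pics/top0.png

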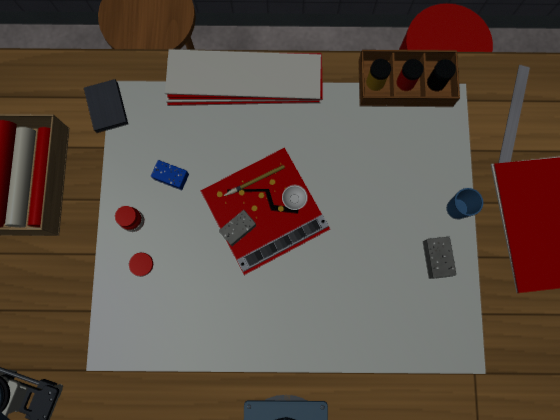

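The card's granite block is grey, at top (237,228) and scene (312,186), beside the rail's left (+y) end. The blue block at (170,175) and the larger grey one at (440,258) aren't meant. I'll confirm in an enlarged crop.

Run:
```python
import cv2
im=cv2.imread("pics/top0.png")[140:285,190:340]; cv2.imwrite("pics/topc.png",cv2.resize(im,None,fx=4,fy=4,interpolation=cv2.INTER_CUBIC))
im=cv2.imread("pics/scene0.png")[165:255,250:365]; cv2.imwrite("pics/scenec.png",cv2.resize(im,None,fx=6,fy=6,interpolation=cv2.INTER_CUBIC))
```

```text
(no output)
```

View pics/topc.png

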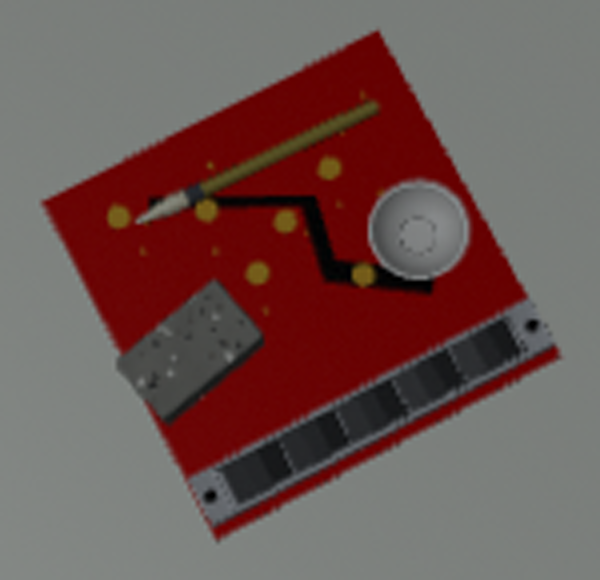

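View pics/scenec.png

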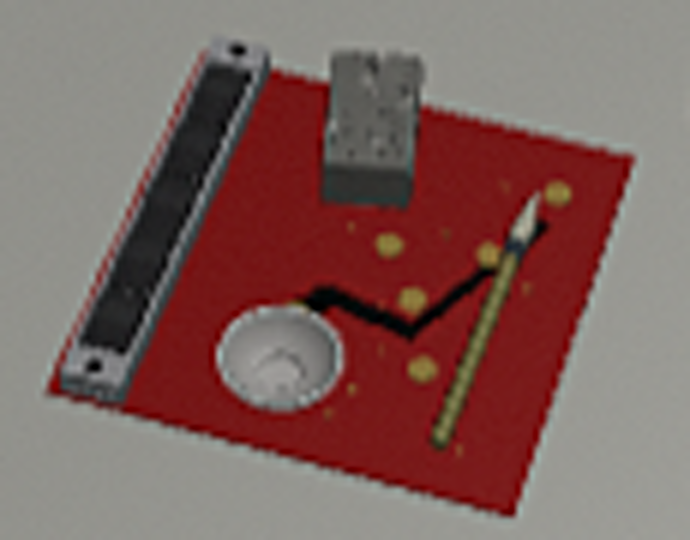

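The crop confirms it: grey granite block at crop (190,350), beside the rail's +y (image-left) end, and the dish by the other. So the order is tab5 to tab1. Next I'll measure the rail.

```bash
cat > h.py <<'E'
import numpy as np,cv2
from rig import imaging
def cast(n,uv,z):
    c=imaging.get_calibration(n);f=210/np.tan(np.radians(c["fovy"]/2))
    uv=np.atleast_2d(uv).astype(float)
    d=np.c_[(uv[:,0]-c["cx"])/f,(uv[:,1]-c["cy"])/f,np.ones(len(uv))]@c["pose"][:3,:3].T
    o=c["pose"][:3,3]; return o+d*((z-o[2])/d[:,2])[:,None]
E
python3 - <<'E'
from h import *
H={}
for n,g in(("top",[(190+210/4,140+496/4),(190+533/4,140+325/4)]),("scene",[(250+237/6,165+49/6),(250+93/6,165+366/6)])):
    gr=255-cv2.cvtColor(cv2.imread(f"pics/{n}0.png"),cv2.COLOR_BGR2GRAY).astype(float)
    p=[]
    for u,v in g:
        u-=.4;v-=.4;r=2
        a=int(round(u));b=int(round(v));w=gr[b-r:b+r+1,a-r:a+r+1];w=np.clip(w-np.percentile(w,55),0,None)
        Y,X=np.mgrid[-r:r+1,-r:r+1];p.append((a+(w*X).sum()/w.sum(),b+(w*Y).sum()/w.sum()))
    P=cast(n,p,.022);d=P[0]-P[1]
    print(n,np.round(p,2),P.round(4),"mid",P.mean(0).round(4),"len",np.linalg.norm(d),"yaw",np.degrees(np.arctan2(-d[0],d[1])))
    im=cv2.imread(f"pics/{n}0.png").astype(int)
    m=((im[:,:,2]>70)&(im[:,:,1]<40)).astype(np.uint8)
    k,l,s,_=cv2.connectedComponentsWithStats(m)
    x,y=(265,190) if n=="top" else (300,205)
    best=max((i for i in range(1,k) if s[i,0]<x<s[i,0]+s[i,2] and s[i,1]<y<s[i,1]+s[i,3]),key=lambda i:s[i,4])
    pts=np.argwhere(l==best)[:,::-1]; 
    # include all red parts near, and rectify to table plane
    allp=np.argwhere((m>0))[:,::-1]; x0,y0,w0,h0=s[best,:4]
    allp=allp[(allp[:,0]>x0-15)&(allp[:,0]<x0+w0+15)&(allp[:,1]>y0-5)&(allp[:,1]<y0+h0+20)]
    Q=cast(n,allp,.003)[:,:2].astype(np.float32)
    rc=cv2.minAreaRect(Q); print("card",rc,cv2.boxPoints(rc).round(4).tolist())
E
```

```text
top [[242.1  263.58]
 [322.56 220.85]] [[ 0.4376  0.1141  0.022 ]
 [ 0.5505 -0.0934  0.022 ]] mid [0.494  0.0103 0.022 ] len 0.23618707723674992 yaw 28.55845376219455
card ((0.5843767523765564, 0.05945540964603424), (0.2537798285484314, 0.25330230593681335), 28.550146102905273) [[0.4124000072479248, 0.11010000109672546], [0.5333999991416931, -0.11240000277757645], [0.7563999891281128, 0.008799999952316284], [0.6352999806404114, 0.2312999963760376]]
scene [[289.   173.16]
 [264.87 225.98]] [[ 0.4347  0.1125  0.022 ]
 [ 0.5486 -0.0958  0.022 ]] mid [0.4916 0.0084 0.022 ] len 0.23740303642717328 yaw 28.66851557385167
card ((0.5830734372138977, 0.05804699659347534), (0.25470349192619324, 0.2535146176815033), 28.662052154541016) [[0.4104999899864197, 0.10819999873638153], [0.5321000218391418, -0.11429999768733978], [0.7555999755859375, 0.007899999618530273], [0.6340000033378601, 0.2303999960422516]]
```

```bash
cat >> h.py <<'E'
from rig import sense
from scipy.spatial.transform import Rotation as Ro
YAW=np.radians(28.6);C=np.array([.493,.0095]);RY=np.array([-np.sin(YAW),np.cos(YAW)]);RX=np.array([np.cos(YAW),np.sin(YAW)])
def st(y=None,z=None,sgn=None):
    s=sense();R=Ro.from_euler("xyz",s["ee_rot"]).as_matrix();p=s["position"]
    d=p[:2]-C
    print("t",round(s["time"],2),"p",p.round(4),"railxy(mm)",(1e3*np.array([d@RX,d@RY])).round(1),"F",s["ft_force"].round(2),"w",round(s["grip_width"],3),"q",s["joint_pos"].round(2))
    for sg in (1,-1):
        yy=np.r_[RY*sg,0];xx=np.array([0,0,-1.]);Rt=np.c_[xx,yy,np.cross(xx,yy)]
        print(sg,"rotvec deg tool",np.degrees(Ro.from_matrix(R.T@Rt).as_rotvec()).round(2))
        if y is not None:
            t=np.r_[C+RY*y,z];print("   tool shift after rot",(Rt.T@(t-p)).round(4)," now",(R.T@(t-p)).round(4))
E
python3 -c "
from h import *
st(.126,.1)"
```

```text
t 0.1 p [0.1684 0.5231 0.2179] railxy(mm) [-39.1 606.3] F [ 0.86  0.17 -0.73] w 1.0 q [ 1.06  0.26  1.54  0.    1.35 -0.2 ]
1 rotvec deg tool [-46.47  -0.06   0.08]
   tool shift after rot [ 0.1179 -0.4803  0.0391]  now [ 0.1183 -0.3023  0.3752]
-1 rotvec deg tool [1.3353e+02 9.0000e-02 7.0000e-02]
   tool shift after rot [ 0.1179  0.4803 -0.0391]  now [ 0.1183 -0.3023  0.3752]
```

Request:
{"api": "apply_moves", "payload": {
  "deltas": [
    {"linear":[0,0,0],"delta_rot":[-9.3,0,0],"claw":0},
    {"linear":[0,0,0],"delta_rot":[-9.3,0,0],"claw":0},
    {"linear":[0,0,0],"delta_rot":[-9.3,0,0],"claw":0},
    {"linear":[0,0,0],"delta_rot":[-9.3,0,0],"claw":0},
    {"linear":[0,0,0],"delta_rot":[-9.3,0,0],"claw":0},
    {"linear":[0,-0.03,0.003],"delta_rot":[0,0,0],"claw":0},
    {"linear":[0,-0.04,0.003],"delta_rot":[0,0,0],"claw":0},
    {"linear":[0,-0.04,0.003],"delta_rot":[0,0,0],"claw":0},
    {"linear":[0,-0.04,0.003],"delta_rot":[0,0,0],"claw":0},
    {"linear":[0,-0.04,0.003],"delta_rot":[0,0,0],"claw":0},
    {"linear":[0,-0.04,0.003],"delta_rot":[0,0,0],"claw":0},
    {"linear":[0,-0.04,0.003],"delta_rot":[0,0,0],"claw":0},
    {"linear":[0,-0.04,0.003],"delta_rot":[0,0,0],"claw":0},
    {"linear":[0,-0.04,0.003],"delta_rot":[0,0,0],"claw":0},
    {"linear":[0,-0.04,0.003],"delta_rot":[0,0,0],"claw":0},
    {"linear":[0,-0.04,0.004],"delta_rot":[0,0,0],"claw":0},
    {"linear":[0,-0.03,0.004],"delta_rot":[0,0,0],"claw":0},
    {"linear":[0,-0.02,0.001],"delta_rot":[0,0,0],"claw":0},
    {"linear":[0,0,0],"delta_rot":[0,0,0],"claw":0}
  ],
  "force": 20
}}

```text
time: 2.48
position: [0.4332, 0.12, 0.2182]
ee_rot: [2.674, 1.57, -3.112]
ft_force: [1.0, -0.1, 0.6]
grip_width: 0.004
```

```bash
python3 -c "
from h import *
st(.126,.06)"
```

```text
t 2.48 p [0.4332 0.12   0.2182] railxy(mm) [  0.4 125.6] F [ 1.03 -0.11  0.64] w 0.004 q [ 0.02  0.08  1.76 -0.    1.31 -2.05]
1 rotvec deg tool [-0.1  -0.04 -0.02]
   tool shift after rot [ 0.1582  0.0004 -0.0004]  now [ 0.1582  0.0003 -0.0003]
-1 rotvec deg tool [ 1.799e+02 -4.000e-02  7.000e-02]
   tool shift after rot [ 0.1582 -0.0004  0.0004]  now [ 0.1582  0.0003 -0.0003]
```

Request:
{"api": "apply_moves", "payload": {
  "deltas": [
    {"linear":[0.03,0,0],"delta_rot":[0,0,0],"claw":0},
    {"linear":[0.04,0,0],"delta_rot":[0,0,0],"claw":0},
    {"linear":[0.04,0,0],"delta_rot":[0,0,0],"claw":0},
    {"linear":[0.04,0,0],"delta_rot":[0,0,0],"claw":0},
    {"linear":[0.023,0,0],"delta_rot":[0,0,0],"claw":0},
    {"linear":[0.01,0,0],"delta_rot":[0,0,0],"claw":0},
    {"linear":[0,0,0],"delta_rot":[0,0,0],"claw":0}
  ]
}}

```text
time: 3.35
position: [0.4325, 0.1214, 0.0355]
ee_rot: [2.565, 1.57, 3.065]
ft_force: [0.4, -0.7, -0.6]
grip_width: 0.007
```

```bash
python3 -c "
from h import *
st(.126,.022)
im=imaging.snapshot('scene')[:,:,::-1];cv2.imwrite('pics/s1.png',im)
cv2.imwrite('pics/s1c.png',cv2.resize(im[130:230,240:360],None,fx=6,fy=6,interpolation=cv2.INTER_CUBIC))
"
```

```text
t 3.35 p [0.4325 0.1214 0.0355] railxy(mm) [  0.4 127.2] F [ 0.38 -0.71 -0.59] w 0.007 q [ 0.02  0.3   2.    0.    0.84 -2.05]
1 rotvec deg tool [ 0.07 -0.05 -0.03]
   tool shift after rot [ 0.0135 -0.0012 -0.0004]  now [ 0.0135 -0.0012 -0.0004]
-1 rotvec deg tool [-1.7993e+02  5.0000e-02 -8.0000e-02]
   tool shift after rot [0.0135 0.0012 0.0004]  now [ 0.0135 -0.0012 -0.0004]
```

View pics/s1c.png

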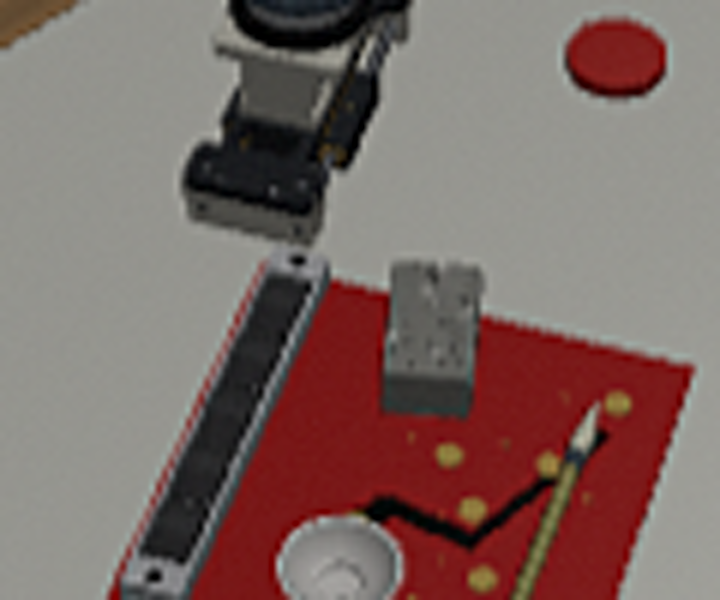

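```bash
cat >> h.py <<'E'
def proj(n,P):
    c=imaging.get_calibration(n);f=210/np.tan(np.radians(c["fovy"]/2))
    q=(np.atleast_2d(P)-c["pose"][:3,3])@c["pose"][:3,:3];return np.c_[q[:,0]/q[:,2]*f+c["cx"],q[:,1]/q[:,2]*f+c["cy"]]
E
python3 -c "
from h import *
im=imaging.snapshot('scene')[:,:,::-1];t=imaging.snapshot('top')[:,:,::-1]
p=sense()['position']
u=proj('scene',[p,p+[0,0,.084]]);print(u)
print(proj('top',[p,p+[0,0,.084]]))
a=cv2.resize(im[90:200,230:330],None,fx=5,fy=5,interpolation=cv2.INTER_CUBIC);b=cv2.resize(t[210:320,190:250],None,fx=5,fy=5,interpolation=cv2.INTER_CUBIC)
a=np.clip(np.hstack([a,b])*2.0,0,255).astype(np.uint8)
cv2.circle(a,tuple(((u[0]-[230,90]+.5)*5).astype(int).tolist()),4,(0,255,0),1)
cv2.imwrite('pics/s2c.png',a)
"
```

```text
[[290.65066053 168.80541727]
 [290.50613582 151.19088295]]
[[238.84331123 264.50638214]
 [235.94564885 261.20787862]]
```

View pics/s2c.png

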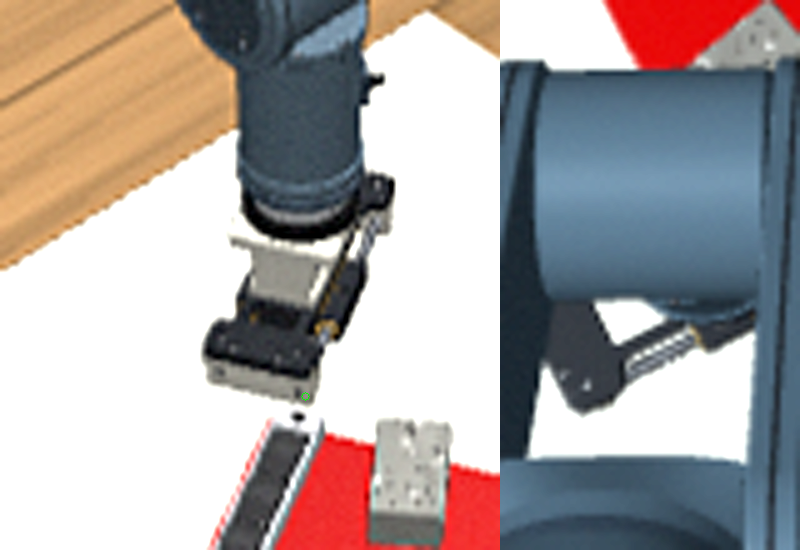

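Request:
{"api": "apply_moves", "payload": {
  "deltas": [
    {"linear":[0.006,-0.001,0],"delta_rot":[0,0,0],"claw":0},
    {"linear":[0.005,0,0],"delta_rot":[0,0,0],"claw":0},
    {"linear":[0.001,0,0],"delta_rot":[0,0,0],"claw":0},
    {"linear":[0,0,0],"delta_rot":[0,0,0],"claw":0}
  ]
}}

```text
time: 4.0
position: [0.4333, 0.12, 0.0235]
ee_rot: [2.655, 1.57, -3.128]
ft_force: [0.4, 0.8, -0.0]
grip_width: 0.006
```

```bash
python3 -c "
from h import *
st(.126,.022)"
```

```text
t 4.0 p [0.4333 0.12   0.0235] railxy(mm) [  0.5 125.6] F [ 0.36  0.79 -0.04] w 0.006 q [ 0.02  0.32  2.01  0.    0.81 -2.05]
1 rotvec deg tool [ 0.03 -0.02 -0.01]
   tool shift after rot [ 0.0015  0.0004 -0.0005]  now [ 0.0015  0.0004 -0.0005]
-1 rotvec deg tool [-1.7997e+02  2.0000e-02 -3.0000e-02]
   tool shift after rot [ 0.0015 -0.0004  0.0005]  now [ 0.0015  0.0004 -0.0005]
```

Request:
{"api": "apply_moves", "payload": {
  "deltas": [
    {"linear":[0.0005,0,0],"delta_rot":[0,0,0],"claw":0},
    {"linear":[0.0005,0,0],"delta_rot":[0,0,0],"claw":0},
    {"linear":[0,0,0],"delta_rot":[0,0,0],"claw":0}
  ]
}}

```text
time: 4.38
position: [0.4335, 0.12, 0.0227]
ee_rot: [-0.552, 1.571, -0.052]
ft_force: [-0.2, -0.1, 0.1]
grip_width: 0.003
```

Request:
{"api": "apply_moves", "payload": {
  "deltas": [
    {"linear":[0.0005,0,0],"delta_rot":[0,0,0],"claw":0},
    {"linear":[0,0,0],"delta_rot":[0,0,0],"claw":0}
  ]
}}

```text
time: 4.62
position: [0.4335, 0.12, 0.0223]
ee_rot: [-0.602, 1.571, -0.102]
ft_force: [-0.0, -0.3, 1.8]
grip_width: 0.004
```

Request:
{"api": "apply_moves", "payload": {
  "deltas": [
    {"linear":[0.0003,0,0],"delta_rot":[0,0,0],"claw":0},
    {"linear":[0,0,0],"delta_rot":[0,0,0],"claw":0}
  ]
}}

```text
time: 4.88
position: [0.4336, 0.12, 0.0222]
ee_rot: [-0.599, 1.57, -0.1]
ft_force: [-1.5, 0.0, 5.9]
grip_width: 0.004
```

Request:
{"api": "apply_moves", "payload": {
  "deltas": [
    {"linear":[-0.0008,0,0],"delta_rot":[0,0,0],"claw":0},
    {"linear":[0,-0.004,0],"delta_rot":[0,0,0],"claw":0},
    {"linear":[0,-0.005,0],"delta_rot":[0,0,0],"claw":0},
    {"linear":[0,-0.005,0],"delta_rot":[0,0,0],"claw":0},
    {"linear":[0,-0.005,0],"delta_rot":[0,0,0],"claw":0},
    {"linear":[0,-0.005,0],"delta_rot":[0,0,0],"claw":0},
    {"linear":[0,-0.005,0],"delta_rot":[0,0,0],"claw":0},
    {"linear":[0,-0.005,0],"delta_rot":[0,0,0],"claw":0},
    {"linear":[0,-0.005,0],"delta_rot":[0,0,0],"claw":0},
    {"linear":[0,-0.003,0],"delta_rot":[0,0,0],"claw":0},
    {"linear":[0,0,0],"delta_rot":[0,0,0],"claw":0}
  ]
}}

```text
time: 6.25
position: [0.4539, 0.0828, 0.0227]
ee_rot: [-1.188, 1.57, -0.688]
ft_force: [-0.5, 0.7, -0.0]
grip_width: 0.003
```

```bash
python3 -c "
from h import *
st(.084,.0218)"
```

```text
t 6.25 p [0.4539 0.0828 0.0227] railxy(mm) [ 0.7 83.1] F [-0.5   0.75 -0.04] w 0.003 q [-0.06  0.34  1.98 -0.    0.82 -2.13]
1 rotvec deg tool [0.01 0.01 0.02]
   tool shift after rot [ 0.0009  0.0009 -0.0007]  now [ 0.0009  0.0009 -0.0007]
-1 rotvec deg tool [-1.7999e+02 -3.0000e-02  1.0000e-02]
   tool shift after rot [ 0.0009 -0.0009  0.0007]  now [ 0.0009  0.0009 -0.0007]
```

Request:
{"api": "apply_moves", "payload": {
  "deltas": [
    {"linear":[0.0005,0,-0.0006],"delta_rot":[0,0,0],"claw":0},
    {"linear":[0.0005,0,0],"delta_rot":[0,0,0],"claw":0}
  ]
}}

```text
time: 6.5
position: [0.4537, 0.0828, 0.022]
ee_rot: [-0.613, 1.569, -0.113]
ft_force: [0.9, 1.1, 2.4]
grip_width: 0.006
```

Request:
{"api": "apply_moves", "payload": {
  "deltas": [
    {"linear":[0.0003,0,0],"delta_rot":[0,0,0],"claw":0},
    {"linear":[0,0,0],"delta_rot":[0,0,0],"claw":0}
  ]
}}

```text
time: 6.75
position: [0.4535, 0.0829, 0.0216]
ee_rot: [-0.6, 1.57, -0.1]
ft_force: [1.5, -0.1, 2.9]
grip_width: 0.007
```

Request:
{"api": "apply_moves", "payload": {
  "deltas": [
    {"linear":[0,-0.004,0],"delta_rot":[0,0,0],"claw":0},
    {"linear":[0,-0.005,0],"delta_rot":[0,0,0],"claw":0},
    {"linear":[0,-0.005,0],"delta_rot":[0,0,0],"claw":0},
    {"linear":[0,-0.005,0],"delta_rot":[0,0,0],"claw":0},
    {"linear":[0,-0.005,0],"delta_rot":[0,0,0],"claw":0},
    {"linear":[0,-0.005,0],"delta_rot":[0,0,0],"claw":0},
    {"linear":[0,-0.005,0],"delta_rot":[0,0,0],"claw":0},
    {"linear":[0,-0.005,0],"delta_rot":[0,0,0],"claw":0}
  ]
}}

```text
time: 7.75
position: [0.4722, 0.048, 0.0214]
ee_rot: [-1.275, 1.57, -0.775]
ft_force: [1.4, -0.3, -1.0]
grip_width: 0.005
```

```bash
python3 -c "
from h import *
st(-.084,.0216)"
```

```text
t 7.75 p [0.4722 0.048  0.0214] railxy(mm) [ 0.2 43.8] F [ 1.36 -0.26 -1.02] w 0.005 q [-0.13  0.36  1.95 -0.    0.82 -2.2 ]
1 rotvec deg tool [0.05 0.02 0.05]
   tool shift after rot [-0.0002 -0.1278 -0.0002]  now [-1.000e-04 -1.278e-01 -3.000e-04]
-1 rotvec deg tool [-1.7995e+02 -8.0000e-02  2.0000e-02]
   tool shift after rot [-0.0002  0.1278  0.0002]  now [-1.000e-04 -1.278e-01 -3.000e-04]
```

Request:
{"api": "apply_moves", "payload": {
  "deltas": [
    {"linear":[0,-0.005,0],"delta_rot":[0,0,0],"claw":0},
    {"linear":[0,-0.005,0],"delta_rot":[0,0,0],"claw":0},
    {"linear":[0,-0.005,0],"delta_rot":[0,0,0],"claw":0},
    {"linear":[0,-0.005,0],"delta_rot":[0,0,0],"claw":0},
    {"linear":[0,-0.005,0],"delta_rot":[0,0,0],"claw":0},
    {"linear":[0,-0.005,0],"delta_rot":[0,0,0],"claw":0},
    {"linear":[0,-0.005,0],"delta_rot":[0,0,0],"claw":0},
    {"linear":[0,-0.005,0],"delta_rot":[0,0,0],"claw":0}
  ]
}}

```text
time: 8.75
position: [0.491, 0.0133, 0.0213]
ee_rot: [-1.721, 1.57, -1.22]
ft_force: [-0.7, -0.2, 0.4]
grip_width: 0.008
```

Request:
{"api": "apply_moves", "payload": {
  "deltas": [
    {"linear":[0,-0.005,0],"delta_rot":[0,0,0],"claw":0},
    {"linear":[0,-0.005,0],"delta_rot":[0,0,0],"claw":0},
    {"linear":[0,-0.005,0],"delta_rot":[0,0,0],"claw":0},
    {"linear":[0,-0.005,0],"delta_rot":[0,0,0],"claw":0},
    {"linear":[0,-0.005,0],"delta_rot":[0,0,0],"claw":0},
    {"linear":[0,-0.005,0],"delta_rot":[0,0,0],"claw":0},
    {"linear":[0,-0.005,0],"delta_rot":[0,0,0],"claw":0},
    {"linear":[0,-0.005,0],"delta_rot":[0,0,0],"claw":0}
  ]
}}

```text
time: 9.75
position: [0.5094, -0.0212, 0.0212]
ee_rot: [2.145, 1.569, 2.645]
ft_force: [-0.0, -0.8, 0.2]
grip_width: 0.006
```

```bash
python3 -c "
from h import *
st(-.084,.0216)"
```

```text
t 9.75 p [ 0.5094 -0.0212  0.0212] railxy(mm) [ -0.3 -34.9] F [-0.03 -0.83  0.22] w 0.006 q [-0.26  0.41  1.87  0.    0.86 -2.33]
1 rotvec deg tool [ 0.05 -0.05 -0.08]
   tool shift after rot [-0.0004 -0.0491  0.0003]  now [-0.0005 -0.0491  0.0002]
-1 rotvec deg tool [-1.7995e+02  1.2000e-01 -8.0000e-02]
   tool shift after rot [-0.0004  0.0491 -0.0003]  now [-0.0005 -0.0491  0.0002]
```

Request:
{"api": "apply_moves", "payload": {
  "deltas": [
    {"linear":[-0.0002,-0.004,0],"delta_rot":[0,0,0],"claw":0},
    {"linear":[-0.0001,-0.005,0],"delta_rot":[0,0,0],"claw":0},
    {"linear":[0,-0.005,0],"delta_rot":[0,0,0],"claw":0},
    {"linear":[0,-0.005,0],"delta_rot":[0,0,0],"claw":0},
    {"linear":[0,-0.005,0],"delta_rot":[0,0,0],"claw":0},
    {"linear":[0,-0.005,0],"delta_rot":[0,0,0],"claw":0},
    {"linear":[0,-0.005,0],"delta_rot":[0,0,0],"claw":0},
    {"linear":[0,-0.005,0],"delta_rot":[0,0,0],"claw":0},
    {"linear":[0,-0.005,0],"delta_rot":[0,0,0],"claw":0},
    {"linear":[0,-0.003,0],"delta_rot":[0,0,0],"claw":0},
    {"linear":[0,-0.001,0],"delta_rot":[0,0,0],"claw":0},
    {"linear":[0,0,0],"delta_rot":[0,0,0],"claw":0}
  ]
}}

```text
time: 11.25
position: [0.5332, -0.0639, 0.0216]
ee_rot: [-1.491, 1.571, -0.991]
ft_force: [-0.8, -0.2, 0.8]
grip_width: 0.005
```

```bash
python3 -c "
from h import *
st(-.084,.0216)"
```

```text
t 11.25 p [ 0.5332 -0.0639  0.0216] railxy(mm) [  0.1 -83.7] F [-0.75 -0.16  0.82] w 0.005 q [-0.33  0.45  1.8  -0.    0.89 -2.4 ]
1 rotvec deg tool [0.03 0.   0.01]
   tool shift after rot [ 0.     -0.0003 -0.0001]  now [ 0.     -0.0003 -0.0001]
-1 rotvec deg tool [-1.7997e+02 -2.0000e-02  0.0000e+00]
   tool shift after rot [0.     0.0003 0.0001]  now [ 0.     -0.0003 -0.0001]
```

Request:
{"api": "apply_moves", "payload": {
  "deltas": [
    {"linear":[-0.004,0,0],"delta_rot":[0,0,0],"claw":0},
    {"linear":[-0.02,0,0],"delta_rot":[0,0,0],"claw":0},
    {"linear":[-0.04,0,0],"delta_rot":[0,0,0],"claw":0},
    {"linear":[-0.04,0,0],"delta_rot":[0,0,0],"claw":0},
    {"linear":[-0.04,0,0],"delta_rot":[0,0,0],"claw":0},
    {"linear":[-0.04,0,0],"delta_rot":[0,0,0],"claw":0},
    {"linear":[-0.02,-0.03,-0.02],"delta_rot":[0,0,0],"claw":0},
    {"linear":[0,-0.04,-0.03],"delta_rot":[0,0,0],"claw":0},
    {"linear":[0,-0.04,-0.03],"delta_rot":[0,0,0],"claw":0},
    {"linear":[0,-0.04,-0.03],"delta_rot":[0,0,0],"claw":0},
    {"linear":[0,-0.03,-0.03],"delta_rot":[0,0,0],"claw":0},
    {"linear":[0,-0.02,-0.01],"delta_rot":[0,0,0],"claw":0},
    {"linear":[0,0,0],"delta_rot":[0,0,0],"claw":0}
  ]
}}

```text
time: 12.88
position: [0.4974, -0.312, 0.2255]
ee_rot: [0.663, 1.57, 1.161]
ft_force: [-0.0, -0.3, -0.0]
grip_width: 0.006
```

```bash
python3 -c "
from h import *
st()
for n,(x,y,X,Y),k in(('top',(190,140,340,285),4),('scene',(250,165,365,255),6)):
    im=imaging.snapshot(n)[:,:,::-1];cv2.imwrite(f'pics/{n}3.png',im)
    a=np.clip(im.astype(int)*1.8,0,255).astype(np.uint8)
    cv2.imwrite(f'pics/{n}3c.png',cv2.resize(a[y:Y,x:X],None,fx=k,fy=k,interpolation=cv2.INTER_CUBIC))
    d=cv2.absdiff(im,cv2.imread(f'pics/{n}0.png'))[y:Y,x:X]; cv2.imwrite(f'pics/{n}3d.png',cv2.resize(np.clip(d.astype(int)*4,0,255).astype(np.uint8),None,fx=k,fy=k))
"
```

```text
t 12.88 p [ 0.4974 -0.312   0.2255] railxy(mm) [-150.  -284.3] F [-0.02 -0.32 -0.  ] w 0.006 q [-0.75  0.32  1.43  0.    1.39 -2.82]
1 rotvec deg tool [-0.07  0.01 -0.01]
-1 rotvec deg tool [ 1.7993e+02 -2.0000e-02 -2.0000e-02]
```

View pics/top3c.png

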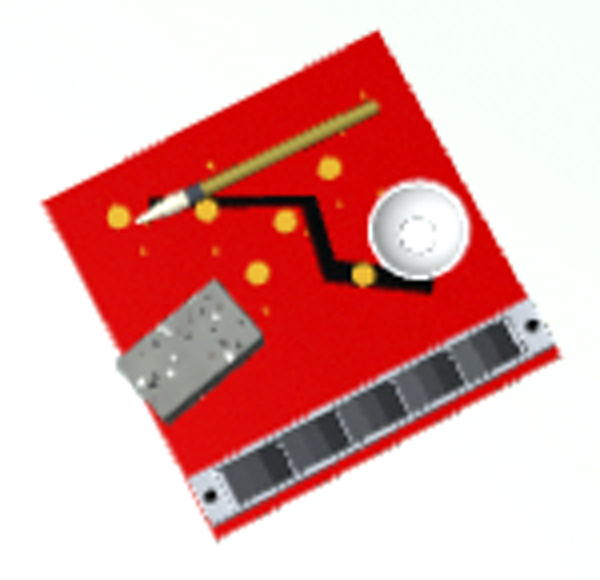

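View pics/scene3c.png

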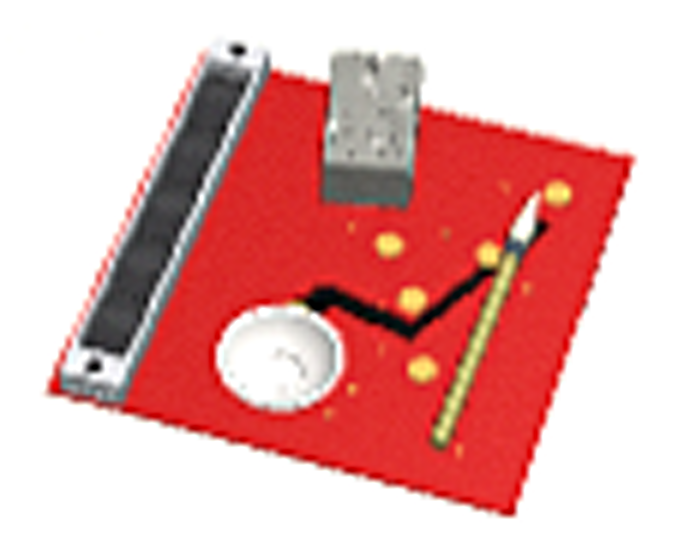

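View pics/scene3d.png

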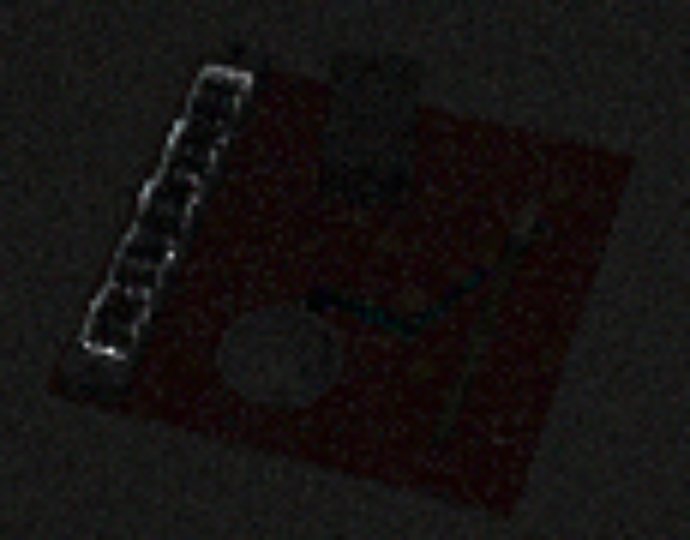

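View pics/top3d.png

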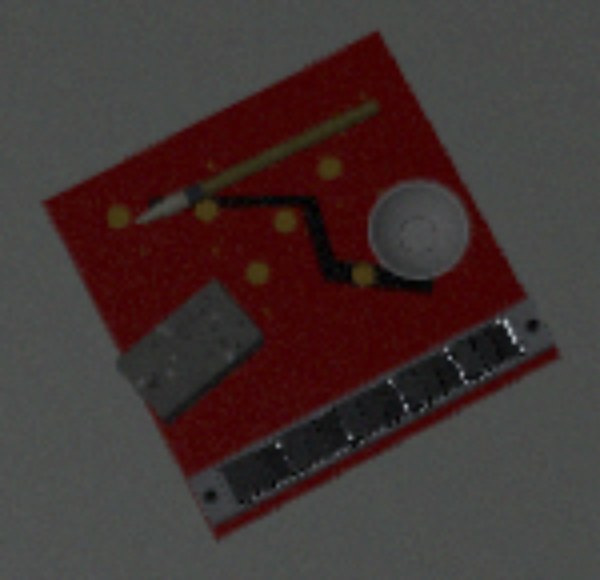

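All five tabs show the same change along the rail, in the scene difference from crop (225,75) to (105,350). The stone, dish and brush show no shift in either view. I'm handing in.

```bash
python3 -c "
from rig import ticket
print(ticket.close_job())"
```

```text
the job is handed in; nothing more can be done
None
```

I closed all five tabs in the order asked and handed the job in at about 13 s. I started at the rail's +y end, beside the granite block, and slid the shut fingertips along to the other end (tab 5 to tab 1).

- **Height:** I first touched the solid end piece to set the level; contact showed at about 22.3 mm. The tip then ran along the row at readings of 21.2 to 21.6 mm, about 0.7 to 1.1 mm below the rail edges. That puts the tabs about 6.2 to 6.6 mm down, judged from the tip height rather than measured directly.
- **Force:** The highest reading was about 6 N, at that first touch. Readings on the tabs were about 3 N or less, but they were only taken at the end of each move call.
- **Last checks:** In both cameras, before-and-after pictures show change only at the five tabs. The block, dish and brush did not move. I did not compare the pictures for the things off the card, but the arm stayed high above them. It ended clear of everything, with wrist force near zero.

No check failed. The two cameras' rail positions differed by about 2 mm, which is within the calibration, so I used values between the two.

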